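Hang the plating frame in its tank and drop the keepers

TASK

Take the loaded plating frame out of the wooden trestle and hang it in the dry plating tank, with its bar fully down in both hooks; keep hold of it until you are sure both ends are seated, then let go. Then tip both keepers forward so that each lies on the bar. Leave the other things on the bench where they are.

Things in the scene. Friction and masses are not known exactly. Their poses are not given: they have to be found in the camera images.
- plating_frame: Brass wire frame under a round brass bar, five ring blanks wired on. Origin: bar axis, mid-length; y along bar, z up; either way round is the same. Bar 10 mm diameter, 274 mm long, plus a 15 mm knob on each end (294 mm in all). Wires below: 130 mm wide, 5 mm thick, reaching 81 mm down. 0.22 kg (varies). Starts lying loosely in the trestle's notches, bar axis 105 mm above the bench.
- frame_grip (a point): Point to grasp: in the black grip block at mid-bar, 20 mm above the bar's axis. The block is 14 mm thick across the bar (x), 44 mm along it (y), and reaches from 7 mm below to 37 mm above the bar's axis.
- bar_end_a (a point): Point on the bar's axis 105 mm from mid-length on the frame's +y side: the part that lies in a hook.
- bar_end_b (a point): Point on the bar's axis 105 mm from mid-length on the frame's -y side: the part that lies in the other hook.
- trestle: Fixed wooden loading trestle, base 100 x 190 mm; origin under its centre, y along the bar it carries. Two upright boards at y = +-85 mm, 14 mm thick, 60 mm wide, 116 mm high, each with a notch open upward, 15 mm wide, floor 100 mm above the bench. The frame lifts straight up out of it; 20 mm frees the bar, 110 mm clears the whole frame.
- tank: Fixed empty white tank, 100 x 180 mm outside, rim 101 mm above the bench, on a grey board 140 x 244 mm. Origin: centre of the board's underside; y along the tank, z up. Inside 170 mm long (y), 82 mm clear between sheet anodes on the long walls. Outside each end, at y = +-105 mm, a post carries a hook; a keeper is pivoted behind (+x of) each hook.
- hook_left (a point): Bar-axis position when fully seated in the hook at the tank's +y end, 126.8 mm above the bench. The hook is 8 mm round steel bent to an open V in the tank's x-z plane, which centres the bar; mouth about 34 mm wide between the front tip (x = -20 mm, 148 mm above the bench) and the rear arm (x = +22 mm, 154 mm). A bar 4 mm too high is not seated.
- hook_right (a point): The same for the like hook at the tank's -y end.
- keeper_left (a joint): Angle (rad) of the keeper at the tank's +y end: light steel finger 59 x 8 x 6 mm on a pin along the tank's y at x = +30, y = +121 mm, 135 mm above the bench. 1.57 upright, more leans back (+x), 0 lies level forward (-x) on a seated bar, -0.4 with no bar. Starts open at 1.72 to 1.95, held by slight friction; once pushed forward below 1.0 it falls by its weight.
- keeper_right (a joint): The same for the like keeper at the tank's -y end (pin at x = +30, y = -121 mm).
- keeper_left_tip (a point): Point on the left keeper's middle line 55 mm from its pin, at its free end; about 188 mm above the bench when open. A thumb tab 14 mm wide (y) sticks out 12 mm there, rearward when open, upward when closed.
- keeper_right_tip (a point): The same for the right keeper.
- blue_box: Small cream box of blue glass chips, 52 x 60 x 26 mm, a bystander; origin under its centre.
- tweezers: Black tweezers, 162 mm long, lying flat, a bystander; origin under their centre.

How it is judged (in metres and radians):
On the way:
1. the bar is fully down in both hooks while the robot still holds the frame (height (world z) of bar_end_a between 0.1228 and 0.1308 m and height (world z) of bar_end_b between 0.1228 and 0.1308 m and x of plating_frame in the frame of tank between -0.006 and 0.006 m and y of plating_frame in the frame of tank between -0.012 and 0.012 m and angle between the y axis of plating_frame and the y axis of tank, either way round below 0.06 rad and contact force between the fingers and plating_frame above 1 N), for 0.3 s.
At the end, for the whole second after the job is handed in: Frame hangs at rest in the tank, upright within 0.3 rad; both bar points within 4 mm of 126.8 mm above the bench; bar middle within 6 mm (x) and 12 mm (y) of the tank's middle, parallel within 0.06 rad; both keepers lie on the bar (-0.12 to 0.15 rad) (height (world z) of bar_end_a between 0.1228 and 0.1308 m and height (world z) of bar_end_b between 0.1228 and 0.1308 m and x of plating_frame in the frame of tank between -0.006 and 0.006 m and y of plating_frame in the frame of tank between -0.012 and 0.012 m and angle between the y axis of plating_frame and the y axis of tank, either way round below 0.06 rad and angle between plating_frame's own z axis and vertical below 0.3 rad and linear speed of plating_frame below 0.02 m/s and value of joint keeper_left between -0.12 and 0.15 rad and value of joint keeper_right between -0.12 and 0.15 rad); the robot touches nothing.
It fails at once if a bystander (the box of glass or the tweezers) is shifted by more than 30 mm (distance of any of blue_box, tweezers from where it was at the start of the episode above 0.03 m).
It also fails if it takes over 58 s, if anything falls off the work surface, if the arm or the gripper's body presses on something with over 40 N, if the wrist force passes 120 N, or if a joint passes its speed limit or range.

ROBOT

A 6-joint arm with a two-finger parallel gripper is mounted at the origin on a cart in front of the work surface, level with it; the furniture and walls round the work are solid. World frame = base frame: x ahead of the robot, y to its left, z up, the work surface at z = 0. Lengths are in mm, angles in rad, forces in N, time in s.
With the tool pointing down it reaches from about 300 to 750 mm from the base axis. Payload 8.5 kg.
Tool frame: the origin (TCP) lies midway between the tips of the shut fingers; the grasp point (between the pads) lies 19 mm behind it; z points along the fingers, y is the line along which they close (so a half turn about z gives the same grasp; the last joint's range is limited). The gripper opens to 85 mm and grips with 20 to 120 N. Pads are 22 mm wide; open, the fingers measure 114 mm over their backs; the gripper's body (76 mm by 85 mm) begins 54 mm behind the grasp point. The pads swing forward as they close: fully open they stand 13 mm farther back than shut.
Start: joints at [0.957, 0.381, 1.297, -0, 1.464, -0.215], TCP at [213.562, 506.825, 231.322] pointing down, gripper open.
Joint ranges: [-3.11, 3.11], [-0.89, 2.33], [0.22, 2.48], [-1.42, 4.56], [0.17, 2.85], [-2.88, 2.88]. Speed limits (rad/s): [2.39, 2.39, 3.14, 3.14, 3.14, 3.14].

INTERFACE

Orientations are given as a rotation vector (axis times angle).
In Python, from plant import get_state, get_image, camera_model, close_job gives the robot as it stands.
- The arm moves only by the tool drive_tool, never from a script. Its argument "increments" is a list that holds one entry, the list of rows, each a list of 7 numbers: the shift along the tool's x, y, z as a fraction of full scale, then the turn, a rotation vector about the tool's x, y, z as a fraction of full scale, then the opening, from -1 (shut) to 1 (fully open). In form: [[[dx, dy, dz, ax, ay, az, grip], ...]]. A call has exactly 10 rows; each row is the pose to reach, as a shift and turn from the pose commanded when the call began, along the tool's axes at that moment, turning the shorter way round; what a row does not reach only later rows make up. Full scale, the value 1, is 200 mm for a shift and 180 degrees for a turn. A row lasts 1/8 s, in which the tool goes at most 62.5 mm and 10.7 degrees, less where a joint would pass 70% of its speed; a pose out of reach is approached as far as the arm can. A call with a number of a shift or a turn outside -1 to 1 is refused whole. A call with a gripper value outside its range is refused whole. The fingers move at their own pace and stop on an object; "grip_force" is the grip in N (left out, the last holds). Time passes only in rows, so rows that repeat a pose let the fingers close, or fill a call up. It gives the time, the measured TCP pose, the force, the opening and the grip force at its end, in the units of the state.
- get_state(): the state, without advancing time (a new reading comes with each control period).
- get_image(name): name is "scene" or "top" or "wrist"; returns the picture (480x640x3 uint8, red, green, blue); there is no depth.
- camera_model(name): a dict with "intrinsics" (3x3 intrinsics, pixels), "xyz" and "orientation" of the camera in the world; the wrist camera has in their place "hand_eye" (4x4, takes a point from camera to tool coordinates, whose origin is the TCP and whose axes are the flange's). Camera axes: x right, y up, looking along -z (the intrinsics and any distortion apply to the point x, -y, -z); pixel columns grow to the right and rows downward; lengths in mm; the calibration is good to about 2 mm. A picture is of the moment at which its call begins: read the wrist's pose just before it. camera_model takes no time and is no camera call.
- close_job(): hands the job in; it is judged then, once.
The state is a dict: "t": time; "q": joint angles; "qd": joint speeds; "joint_efforts": joint torques, N m; "tool_pos": TCP position; "orientation": TCP orientation; "ft_force": force on the tool from outside, world axes, zero at the start; "torque": the same for the moment, N m; "width": finger opening in mm; "gripper_force": force on a finger pad.
Only numpy, scipy, OpenCV 4.12 (cv2) and the standard library are available. Lean on these libraries where they do the work, as an engineer would, in place of code of your own. Each camera call takes 0.05 s, during which the arm holds its last target. There are 200 camera calls.

## Working session

There is one attempt and no reset: what is moved stays moved. The work goes in short steps, Python scripts to look and compute and a tool call to move; the robot and the scene stay as the last step left them, time stands still between calls to the robot, and variables do not carry over. Pictures are saved under pics/ and viewed, at most 10 in all, crops included, and the job is handed in when it is done.

Besides the shell and the picture viewer there is one more tool, called after ">>>" as name([rows], argument=value, ...), one row to a line, values as JSON. drive_tool: Moves the arm, as the interface text tells. Its arguments: {"type":"object","properties":{"increments":{"type":"array","items":{"type":"array","items":{"type":"array","items":{"type":"number"}}}},"grip_force":{"type":"number"}},"required":["increments"]}

```bash
mkdir -p pics; ls; python3 - <<'E'
from plant import *
import cv2,json
s=get_state();print({k:s[k] for k in('t','tool_pos','orientation','ft_force','width')})
for n in("scene","top","wrist"):
    cv2.imwrite(f'pics/{n}0.png',get_image(n)[...,::-1]);print(n,camera_model(n))
E
```

```text
pics
{'t': 0.0, 'tool_pos': array([213.39471253, 506.57254029, 230.67953282]), 'orientation': array([-6.22200215e-01, -3.07874107e+00,  2.24002876e-03]), 'ft_force': array([-1.36123048, -0.19626174, -0.06787491]), 'width': 85.03837255672602}
scene {'intrinsics': array([[482.95312206,   0.        , 322.7735417 ],
       [  0.        , 482.95312206, 236.2571739 ],
       [  0.        ,   0.        ,   1.        ]]), 'xyz': array([ -10.57078237, -856.35279689,  543.57182449]), 'orientation': array([ 1.13499283, -0.28346656, -0.44344041])}
top {'intrinsics': array([[610.23152666,   0.        , 330.89769431],
       [  0.        , 610.23152666, 241.98461211],
       [  0.        ,   0.        ,   1.        ]]), 'xyz': array([-325.1114061 ,  384.11542727, 1508.76269017]), 'orientation': array([ 0.35780748, -0.55024593, -1.90941069])}
wrist {'intrinsics': array([[431.27207194,   0.        , 314.03329734],
       [  0.        , 431.27207194, 236.86863748],
       [  0.        ,   0.        ,   1.        ]]), 'hand_eye': array([[-3.43487140e-04,  9.60882096e-01,  2.76957542e-01,
         7.03524988e+01],
       [ 9.99999576e-01,  9.32571477e-05,  9.16667113e-04,
        -1.15343912e+00],
       [ 8.54980746e-04,  2.76957740e-01, -9.60881720e-01,
        -1.42634928e+02],
       [ 0.00000000e+00,  0.00000000e+00,  0.00000000e+00,
         1.00000000e+00]])}
```

View pics/scene0.png

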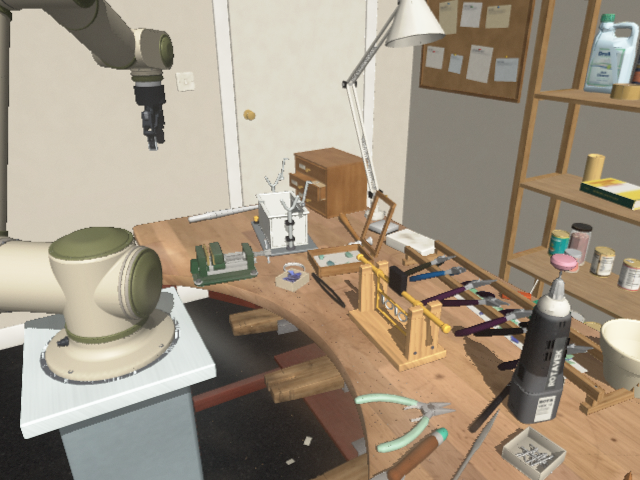

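View pics/top0.png

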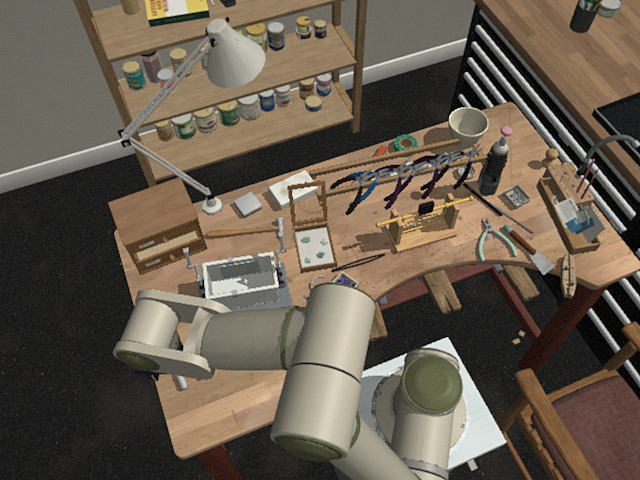

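The scene view shows the trestle with the frame: knobs near (360,257) and (447,329), black block near (398,278). The tank is near (283,220). In the top view the knobs are near (380,228) and (473,193), the block near (427,208), and the tank near (240,277).

```bash
cat > h.py <<'E'
import numpy as np,cv2
from scipy.spatial.transform import Rotation as Ro
from plant import *
def cam(n,s=None):
    m=camera_model(n);K=m['intrinsics']
    if n!='wrist': return K,Ro.from_rotvec(m['orientation']).as_matrix(),np.array(m['xyz'])
    H=m['hand_eye'];R=Ro.from_rotvec(s['orientation']).as_matrix()
    return K,R@H[:3,:3],R@H[:3,3]+s['tool_pos']
def ray(c,uv):
    K,R,o=c;d=R@(np.diag([1,-1,-1])@np.linalg.solve(K,[uv[0],uv[1],1.]));return o,d/np.linalg.norm(d)
def plane(c,uv,z):
    o,d=ray(c,uv);return o+d*(z-o[2])/d[2]
def tri(*cu):
    A=0;b=0;rs=[ray(*x) for x in cu]
    for o,d in rs:
        P=np.eye(3)-np.outer(d,d);A=A+P;b=b+P@o
    p=np.linalg.solve(A,b)
    return p,max(np.linalg.norm((np.eye(3)-np.outer(d,d))@(p-o)) for o,d in rs)
def proj(c,p):
    K,R,o=c;v=np.diag([1,-1,-1])@R.T@(np.asarray(p,float)-o);v=K@v;return v[:2]/v[2]
E
python3 - <<'E'
from h import *
S,T=cam('scene'),cam('top')
for n,a,b in(('knobL',(360,257),(380,228)),('knobR',(447,329),(473,193)),('block',(398,278),(427,208))):print(n,tri((S,a),(T,b)))
for uv in((204,262),(279,256),(281,290),(203,305),(240,277)):print('tank rim',plane(T,uv,101))
a=cv2.imread('pics/scene0.png')[170:270,220:340];b=cv2.imread('pics/top0.png')[210:330,150:310]
a=cv2.resize(a,(400,333),interpolation=2);b=cv2.resize(b,(400,300),interpolation=2)
w=cv2.imread('pics/wrist0.png');c=np.zeros((333,800,3),np.uint8);c[:333,:400]=a;c[:300,400:]=b
cv2.imwrite('pics/c0.png',c)
E
```

```text
knobL (array([ 475.11100223, -107.69960987,  104.34648618]), np.float64(5.728667521426159))
knobR (array([ 463.42116173, -394.25672375,  112.37887204]), np.float64(5.8995737351673405))
block (array([ 469.07018243, -247.63968571,  125.74201935]), np.float64(2.405686611997181))
tank rim [553.16872523 372.14341904 101.        ]
tank rim [493.69793697 181.66264533 101.        ]
tank rim [395.63573734 212.38145552 101.        ]
tank rim [432.04314281 410.85359517 101.        ]
tank rim [473.03049335 298.18246284 101.        ]
```

View pics/wrist0.png

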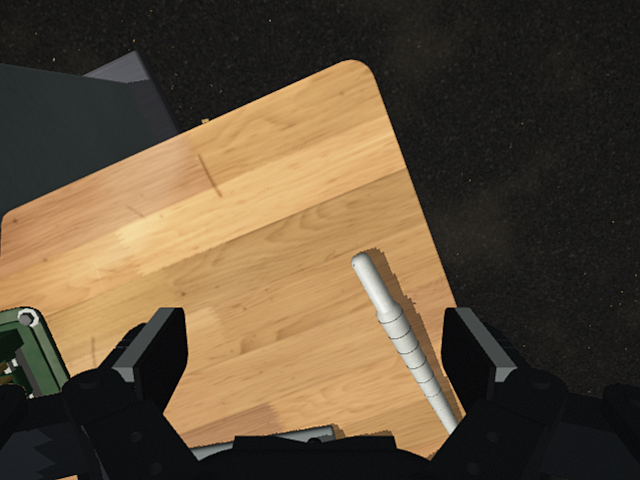

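The wrist view only shows the bench corner and a white pen. I'll go and look down on the tank first.

```bash
cat >> h.py <<'E'
def mv(p,yawdeg,s=None):
    "increments to reach TCP p, tool down, tool x at yawdeg in world"
    s=s or get_state();R=Ro.from_rotvec(s['orientation'])
    y=np.radians(yawdeg);X=[np.cos(y),np.sin(y),0];Z=[0,0,-1];Y=np.cross(Z,X)
    G=Ro.from_matrix(np.c_[X,Y,Z])
    print('t',round(s['t'],2),'at',s['tool_pos'].round(1),'->',(R.inv().apply(np.array(p)-s['tool_pos'])/200).round(4).tolist(),((R.inv()*G).as_rotvec()/np.pi).round(4).tolist())
E
python3 -c "
from h import *
mv((475,323,340),76)"
```

```text
t 0.15 at [213.4 506.6 230.9] -> [-1.5616, -0.3389, -0.5456] [-0.0003, 0.0002, 0.4508]
```

>>> drive_tool([
  [[-0.3,-0.06,-0.2,0,0,0.06,1],[-0.6,-0.12,-0.4,0,0,0.12,1],[-0.8,-0.17,-0.5,0,0,0.18,1],[-1,-0.22,-0.545,0,0,0.24,1],[-1,-0.27,-0.545,0,0,0.3,1],[-1,-0.3,-0.545,0,0,0.36,1],[-1,-0.339,-0.545,0,0,0.42,1],[-1,-0.339,-0.545,0,0,0.45,1],[-1,-0.339,-0.545,0,0,0.45,1],[-1,-0.339,-0.545,0,0,0.45,1]],
])

```text
t: 1.4
tool_pos: [371.5, 366.7, 340.2]
orientation: [2.471, 1.94, -0.001]
ft_force: [0.2, 0.8, -0.1]
width: 85.5
gripper_force: 0.0
```

```bash
python3 -c "
from h import *
s=get_state();cv2.imwrite('pics/w1.png',get_image('wrist')[...,::-1]);np.save('s1.npy',np.r_[s['tool_pos'],s['orientation']])
mv((475,323,340),76)"
```

```text
t 1.45 at [371.5 366.7 340.2] -> [-0.0895, 0.5545, 0.0008] [-0.0001, 0.0001, 0.0014]
```

View pics/w1.png

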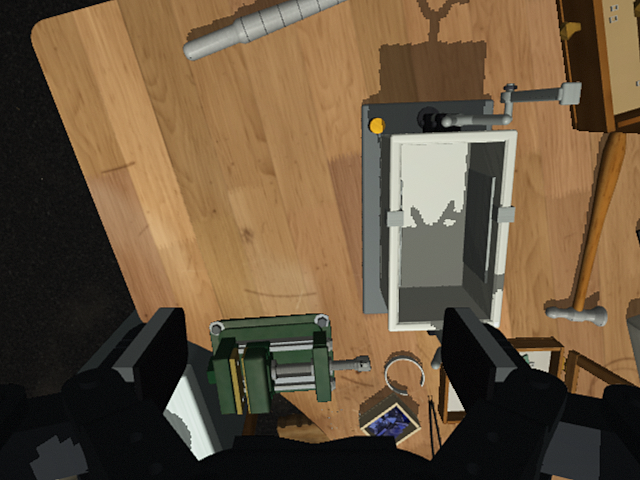

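Wrist view: tank rim corners at about (392,135), (516,131), (497,326) and (390,330). The left hook's front tip is at (447,121), and its keeper runs from (508,92) to its tab at (570,92). I'll take a second viewpoint centred on the tank.

>>> drive_tool([
  [[-0.02,0.15,0,0,0,0,1],[-0.04,0.3,0,0,0,0,1],[-0.07,0.45,0,0,0,0,1],[-0.09,0.55,0,0,0,0,1],[-0.09,0.55,0,0,0,0,1],[-0.09,0.55,0,0,0,0,1],[-0.09,0.55,0,0,0,0,1],[-0.09,0.55,0,0,0,0,1],[-0.09,0.55,0,0,0,0,1],[-0.09,0.55,0,0,0,0,1]],
])

```text
t: 2.7
tool_pos: [473.9, 322.9, 340.3]
orientation: [2.473, 1.938, 0.0]
ft_force: [0.4, 0.1, -1.2]
width: 85.4
gripper_force: 0.0
```

```bash
python3 -c "
from h import *
s=get_state();cv2.imwrite('pics/w2.png',get_image('wrist')[...,::-1]);np.save('s2.npy',np.r_[s['tool_pos'],s['orientation']])
mv((470,-220,330),87.7)"
```

```text
t 2.75 at [474.  322.9 340.3] -> [-2.6405, 0.6302, 0.0515] [-0.0, -0.0, -0.0641]
```

View pics/w2.png

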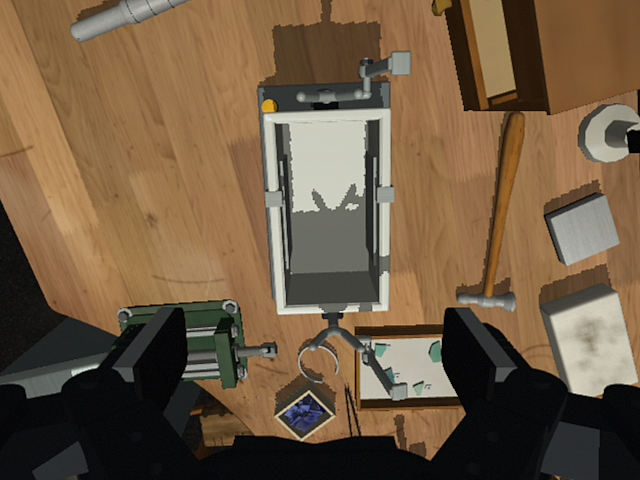

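The second view shows rim corners at about (265,113), (390,109), (387,309) and (279,313). Left hook tip is at (302,97), right hook tip at (308,347). Keeper tabs are at (400,63) on the left and (400,390) on the right. Next I'll triangulate these.

```bash
python3 - <<'E'
from h import *
C=[];Q=[]
for i,g in((1,[(392,135),(516,131),(497,326),(390,330)]),(2,[(265,113),(390,109),(387,309),(279,313)])):
    v=np.load(f's{i}.npy');C.append(cam('wrist',dict(tool_pos=v[:3],orientation=v[3:])))
    im=cv2.imread(f'pics/w{i}.png');m=((im.min(2)>190)&(np.ptp(im,axis=2)<30)).astype(np.uint8)
    m2=np.zeros_like(m);x0,y0=np.min(g,0)-8;x1,y1=np.max(g,0)+8;m2[y0:y1,x0:x1]=m[y0:y1,x0:x1]
    n,l,st,_=cv2.connectedComponentsWithStats(m2);k=1+st[1:,4].argmax()
    h=cv2.convexHull(np.argwhere(l==k)[:,::-1].astype(np.int32))
    q=cv2.approxPolyDP(h,6,True)[:,0].astype(float);print(i,q.tolist())
    Q.append([q[np.argmin(np.hypot(*(q-p).T))] for p in g])
print(proj(C[1],(470,294,101)))
P=np.array([tri((C[0],a),(C[1],b))[0] for a,b in zip(*Q)]);print(P.round(1))
for c,q in zip(C,Q):
    p=np.array([plane(c,x,101) for x in q]);y=(p[0]+p[1]-p[2]-p[3])/2
    print('plane',p[:,:2].round(1).tolist(),p.mean(0).round(1),'yaw',np.degrees(np.arctan2(y[1],y[0])),np.linalg.norm(y),np.linalg.norm(p[0]-p[1]))
for n,a,b in(('Ltip',(447,121),(302,97)),('Lrear',(507,118),(366,93)),('Ltab',(570,92),(400,63))):print(n,tri((C[0],a),(C[1],b)))
E
```

```text
1 [[516.0, 133.0], [509.0, 205.0], [403.0, 226.0], [391.0, 210.0], [392.0, 137.0]]
2 [[388.0, 110.0], [361.0, 195.0], [334.0, 208.0], [293.0, 211.0], [265.0, 115.0]]
[317.86957163 223.91816222]
[[448.6 397.7  98. ]
 [550.8 376.6 104.8]
 [490.7 341.4 220.2]
 [447.7 304.7  63.9]]
plane [[448.0, 397.8], [552.3, 375.8], [539.2, 313.9], [442.8, 317.3]] [495.6 351.2 101. ] yaw 82.64693600591772 71.76663888102813 106.63824121860412
plane [[449.0, 397.9], [551.5, 376.8], [487.7, 304.9], [451.0, 311.1]] [484.8 347.7 101. ] yaw 68.69825572925168 85.10998021621747 104.7191111513835
Ltip (array([484.13388015, 403.24016174, 142.99993795]), np.float64(0.3499523063701595))
Lrear (array([532.05959518, 394.16613561, 135.38246746]), np.float64(0.1369900492877642))
Ltab (array([550.33005177, 406.51402619, 190.18497601]), np.float64(0.3974511650749823))
```

```bash
python3 - <<'E'
from h import *
C=[];out=[]
for i,g in((1,[(391,136),(517,131),(497.5,327),(389.5,331)]),(2,[(264,114),(390.5,109),(387.5,310),(278.5,314)])):
    v=np.load(f's{i}.npy');c=cam('wrist',dict(tool_pos=v[:3],orientation=v[3:]));C.append((c,g))
    im=cv2.imread(f'pics/w{i}.png')
    x0,y0=np.min(g,0).astype(int)-45;x1,y1=np.max(g,0).astype(int)+45;y1+=45*(i==2)
    out.append(cv2.resize(im[y0:y0+300,x0:x0+200],(400,600),interpolation=2));print(i,x0,y0)
    p=np.array([plane(c,x,101) for x in g]);y=(p[0]+p[1]-p[2]-p[3])/2
    print('plane',p[:,:2].round(1).tolist(),p.mean(0).round(1),'yaw',np.degrees(np.arctan2(y[1],y[0])),np.linalg.norm(y),np.linalg.norm(p[0]-p[1]),np.linalg.norm(p[2]-p[3]))
for a,b in zip(C[0][1],C[1][1]):print(tri((C[0][0],a),(C[1][0],b)))
cv2.imwrite('pics/c1.png',np.hstack(out))
E
```

```text
1 344 86
plane [[447.3, 398.9], [553.3, 377.2], [514.2, 194.5], [410.5, 215.3]] [481.3 296.5 101. ] yaw 78.2707993727237 187.0705128958407 108.21302820651573 105.77526879605553
2 219 64
plane [[448.4, 398.9], [553.8, 377.1], [515.1, 194.1], [411.4, 215.3]] [482.2 296.4 101. ] yaw 78.34199629006821 187.11433026611235 107.62626677947824 105.88693288553553
(array([447.91359744, 398.75913974,  97.69777793]), np.float64(0.21122188920481813))
(array([554.00687948, 377.0231908 ,  99.48304698]), np.float64(0.005441906839563525))
(array([515.34439882, 192.27372308,  97.4270251 ]), np.float64(0.032934317012250976))
(array([410.68126888, 213.76791536,  98.00829519]), np.float64(0.16495985746969447))
```

View pics/c1.png

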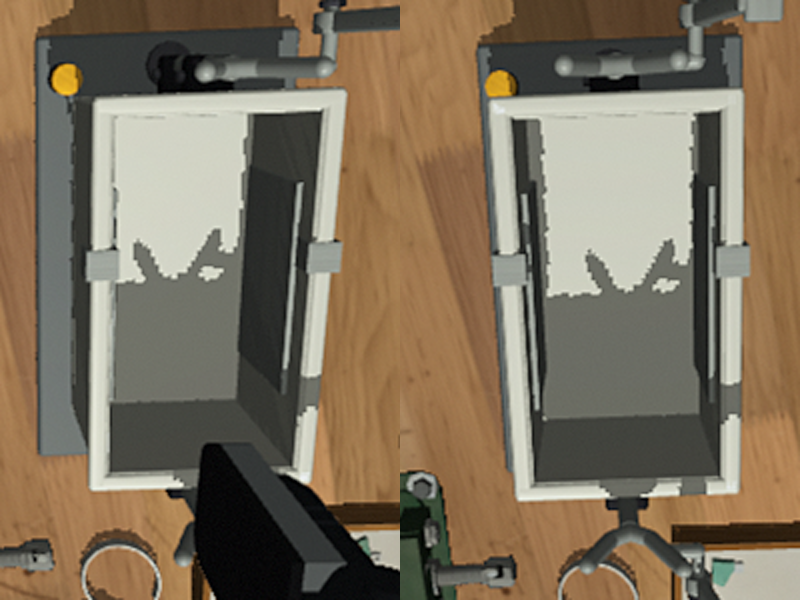

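Tank centre is (481.8, 296.4) with its y axis at 78.3°. The hook tip agrees to under 1 mm in xy. The rim shows at about 98 mm against 101, and the sizes match once the lip is allowed for. Now to the trestle.

>>> drive_tool([
  [[-0.1,0.03,0,0,0,0,1],[-0.2,0.06,0,0,0,0,1],[-0.3,0.09,0,0,0,-0.01,1],[-0.4,0.12,0,0,0,-0.02,1],[-0.5,0.15,0,0,0,-0.03,1],[-0.6,0.18,0,0,0,-0.04,1],[-0.7,0.2,0,0,0,-0.05,1],[-0.8,0.22,0,0,0,-0.06,1],[-0.9,0.23,0,0,0,-0.064,1],[-1,0.24,0,0,0,-0.064,1]],
])

```text
t: 4.0
tool_pos: [472.3, 115.4, 340.5]
orientation: [2.267, 2.174, 0.0]
ft_force: [0.7, 0.4, -0.3]
width: 85.6
gripper_force: 0.0
```

>>> drive_tool([
  [[-0.1,0,0,0,0,0,1],[-0.2,0,0,0,0,0,1],[-0.3,0,0,0,0,0,1],[-0.4,0,0,0,0,0,1],[-0.5,0,0,0,0,0,1],[-0.6,0,0,0,0,0,1],[-0.7,0,0,0,0,0,1],[-0.8,0,0,0,0,0,1],[-0.9,0,0,0,0,0,1],[-1,0,0,0,0,0,1]],
])

```text
t: 5.25
tool_pos: [463.8, -84.2, 340.5]
orientation: [2.267, 2.174, 0.0]
ft_force: [-1.0, 0.2, -0.5]
width: 85.3
gripper_force: 0.0
```

```bash
python3 -c "
from h import *
mv((470,-215,330),87.7)"
```

```text
t 5.25 at [463.8 -84.2 340.5] -> [-0.652, 0.0585, 0.0527] [0.0001, 0.0001, -0.0005]
```

>>> drive_tool([
  [[-0.1,0.06,0,0,0,0,1],[-0.2,0.06,0,0,0,0,1],[-0.3,0.06,0,0,0,0,1],[-0.4,0.06,0,0,0,0,1],[-0.4,0.06,0,0,0,0,1],[-0.4,0.06,0,0,0,0,1],[-0.4,0.06,0,0,0,0,1],[-0.4,0.06,0,0,0,0,1],[-0.4,0.06,0,0,0,0,1],[-0.4,0.06,0,0,0,0,1]],
])

```text
t: 6.5
tool_pos: [473.4, -162.9, 340.4]
orientation: [2.266, 2.176, 0.0]
ft_force: [0.9, -0.4, -0.0]
width: 85.5
gripper_force: 0.0
```

```bash
python3 -c "
from h import *
s=get_state();cv2.imwrite('pics/w3.png',get_image('wrist')[...,::-1]);np.save('s3.npy',np.r_[s['tool_pos'],s['orientation']])
"
```

>>> drive_tool([
  [[-0.1,0,0,0,0,0,1],[-0.2,0,0.02,0,0,0,1],[-0.3,0,0.05,0,0,0,1],[-0.4,0,0.05,0,0,0,1],[-0.4,0,0.05,0,0,0,1],[-0.4,0,0.05,0,0,0,1],[-0.4,0,0.05,0,0,0,1],[-0.4,0,0.05,0,0,0,1],[-0.4,0,0.05,0,0,0,1],[-0.4,0,0.05,0,0,0,1]],
])

```text
t: 7.8
tool_pos: [470.1, -242.8, 330.4]
orientation: [2.266, 2.176, 0.0]
ft_force: [0.3, 0.5, -0.2]
width: 85.4
gripper_force: 0.0
```

```bash
python3 -c "
from h import *
s=get_state();cv2.imwrite('pics/w4.png',get_image('wrist')[...,::-1]);np.save('s4.npy',np.r_[s['tool_pos'],s['orientation']])
a=cv2.imread('pics/w3.png')[:,120:520];b=cv2.imread('pics/w4.png')[:,120:520]
cv2.imwrite('pics/c2.png',np.hstack([a,b]))
"
```

```text
(no output)
```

View pics/c2.png

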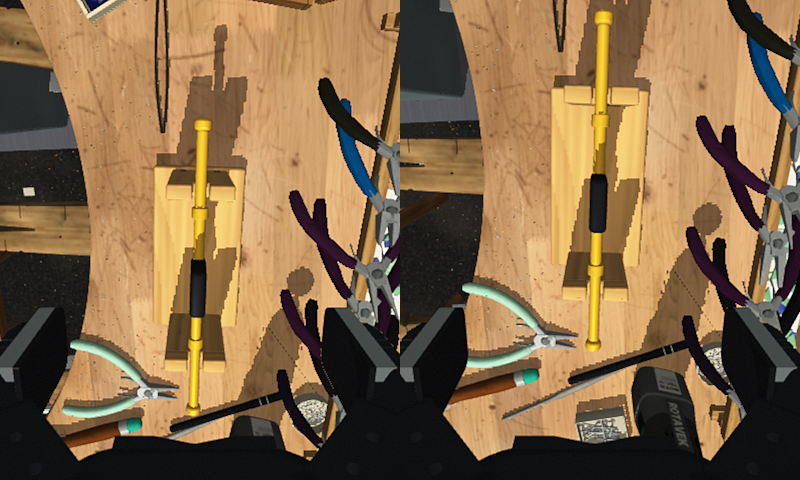

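The trestle shows the frame with its black block. In the full images the w3 knobs are at (322,126) and (313,409) with the block at (318,289), and the w4 knobs are at (324,18) and (313,345) with the block at (318,204). Purple plier handles are about 90 px to the right, so they are clear.

```bash
python3 - <<'E'
from h import *
C=[]
for i in(3,4):
    v=np.load(f's{i}.npy');C.append(cam('wrist',dict(tool_pos=v[:3],orientation=v[3:])))
K=[];bl=[]
for i,c,rows,bb in((3,C[0],((119,134),(402,417)),(230,330)),(4,C[1],((8,28),(335,352)),(160,245))):
    im=cv2.imread(f'pics/w{i}.png');h=cv2.cvtColor(im,cv2.COLOR_BGR2HSV)
    m=cv2.inRange(h,(20,170,120),(34,255,255));k=[]
    for a,b in rows:
        p=np.argwhere(m[a:b,290:345]);k.append(p.mean(0)[::-1]+(290,a))
    d=im.max(2)<60;p=np.argwhere(d[bb[0]:bb[1],300:335]);lo,hi=p.min(0),p.max(0)
    bl.append((lo+hi)[::-1]/2+(300,bb[0]));K.append(k);print(i,np.round(k,1).tolist(),bl[-1],(hi-lo))
P=[tri((C[0],a),(C[1],b)) for a,b in zip(*K)];print(P)
print('block',tri((C[0],bl[0]),(C[1],bl[1])))
for c,k,b in zip(C,K,bl):
    q=[plane(c,x,105) for x in k];d=q[0]-q[1];print('plane105',np.round(q,1).tolist(),'mid',(q[0]+q[1])[:2]/2,np.linalg.norm(d),'yaw',np.degrees(np.arctan2(d[1],d[0])),'blocktop',plane(c,b,142).round(1))
s=get_state();mv((470,-250,200),87.7,s)
E
```

```text
3 [[322.5, 125.6], [312.8, 408.7]] [317.5 288. ] [58 15]
4 [[323.3, 18.4], [312.7, 343.3]] [318. 203.] [58 18]
[(array([ 482.25399498, -104.87264853,  108.25407048]), np.float64(0.035330146806120136)), (array([ 462.57341207, -381.54944894,  112.47329704]), np.float64(0.006259557800168696))]
block (array([ 472.59154109, -245.89878637,  122.71348456]), np.float64(0.08489402959728487))
plane105 [[482.3, -105.0, 105.0], [462.3, -387.4, 105.0]] mid [ 472.28555517 -246.1629643 ] 283.09373524287645 yaw 85.95374468468516 blocktop [ 472.7 -237.7  142. ]
plane105 [[482.4, -104.3, 105.0], [462.4, -385.9, 105.0]] mid [ 472.3727449  -245.06172155] 282.3097529215289 yaw 85.93657673719444 blocktop [ 472.7 -241.9  142. ]
t 7.85 at [ 470.2 -242.9  330.4] -> [-0.0354, 0.0006, 0.6518] [0.0, 0.0, -0.0001]
```

```bash
python3 -c "
from h import *
mv((472.3,-245.5,106),85.95)"
```

```text
t 7.85 at [ 470.2 -242.9  330.4] -> [-0.0124, 0.0112, 1.1218] [0.0, 0.0, 0.0096]
```

>>> drive_tool([
  [[-0.012,0.011,0.12,0,0,0.01,1],[-0.012,0.011,0.25,0,0,0.01,1],[-0.012,0.011,0.37,0,0,0.01,1],[-0.012,0.011,0.5,0,0,0.01,1],[-0.012,0.011,0.6,0,0,0.01,1],[-0.012,0.011,0.7,0,0,0.01,1],[-0.012,0.011,0.8,0,0,0.01,1],[-0.012,0.011,0.88,0,0,0.01,1],[-0.012,0.011,0.95,0,0,0.01,1],[-0.012,0.011,1,0,0,0.01,1]],
])

```text
t: 9.1
tool_pos: [472.2, -245.5, 129.7]
orientation: [-2.3, -2.14, 0.0]
ft_force: [-0.6, 0.7, 0.3]
width: 85.0
gripper_force: 0.0
```

```bash
python3 -c "
from h import *
mv((472.3,-245.5,106),85.95)"
```

```text
t 9.1 at [ 472.2 -245.5  129.7] -> [-0.0002, 0.0005, 0.1185] [-0.0001, -0.0001, -0.0004]
```

>>> drive_tool([
  [[0,0,0.04,0,0,0,1],[0,0,0.08,0,0,0,1],[0,0,0.118,0,0,0,1],[0,0,0.118,0,0,0,0.3],[0,0,0.118,0,0,0,-0.3],[0,0,0.118,0,0,0,-0.7],[0,0,0.118,0,0,0,-1],[0,0,0.118,0,0,0,-1],[0,0,0.118,0,0,0,-1],[0,0,0.118,0,0,0,-1]],
], grip_force=60)

```text
t: 10.35
tool_pos: [472.5, -245.6, 107.1]
orientation: [2.299, 2.139, 0.0]
ft_force: [0.1, 1.0, 4.9]
width: 13.2
gripper_force: 59.5
```

>>> drive_tool([
  [[0,0,-0.05,0,0,0,-1],[0,0,-0.13,0,0,0,-1],[0,0,-0.22,0,0,0,-1],[0,0,-0.33,0,0,0,-1],[0,0,-0.45,0,0,0,-1],[0,0,-0.57,0,0,0,-1],[0,0,-0.7,0,0,0,-1],[0,0,-0.82,0,0,0,-1],[0,0,-0.93,0,0,0,-1],[0,0,-1,0,0,0,-1]],
])

```text
t: 11.6
tool_pos: [472.0, -245.3, 307.6]
orientation: [-2.3, -2.14, 0.0]
ft_force: [0.5, 0.7, -2.8]
width: 13.6
gripper_force: 58.7
```

```bash
python3 -c "
from h import *
s=get_state();cv2.imwrite('pics/w5.png',get_image('wrist')[...,::-1]);print(s['width'],s['ft_force'],s['torque'])
mv((481.8,296.4,310),78.3)"
```

```text
13.644128398356633 [ 0.52263215  0.73267446 -2.81280995] [-0.05310882 -0.0009731  -0.0607523 ]
t 11.65 at [ 472.3 -245.6  309. ] -> [2.7063, -0.1479, -0.0092] [0.0006, 0.0004, 0.0421]
```

View pics/w5.png

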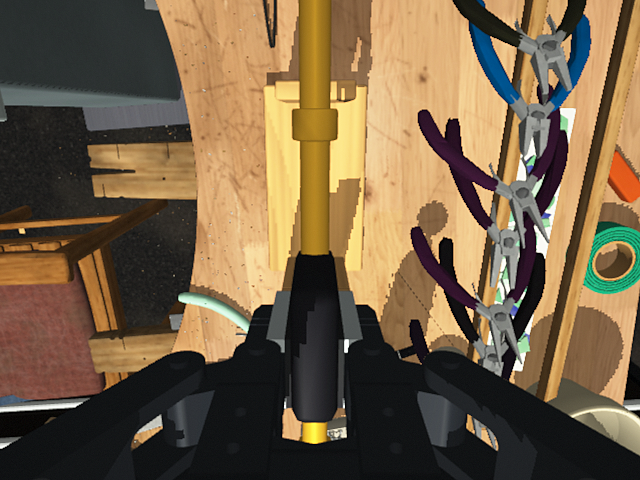

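The frame is held and clear of the trestle. The block lies between the pads at rows about 255–420 and the bar runs straight up the picture, with its edges at columns 299 and 330 near row 200.

```bash
python3 - <<'E'
from h import *
m=camera_model('wrist');H=m['hand_eye'];c=(m['intrinsics'],H[:3,:3],H[:3,3])
for v in(253,420):print(v,plane(c,(315,v),-36),plane(c,(315,v),-31))
im=cv2.imread('pics/w5.png');h=cv2.cvtColor(im,cv2.COLOR_BGR2HSV);mk=cv2.inRange(h,(18,200,90),(34,255,255))
for r in(5,60,100,180,230):
    p=np.where(mk[r,280:350])[0]+280;print(r,p.min(),p.max(),plane(c,((p.min()+p.max())/2,r),1))
E
```

```text
253 [ 34.1001633   -0.09776088 -36.        ] [ 32.44691858  -0.09145217 -31.        ]
420 [-17.49223427  -0.08323968 -36.        ] [-21.56459359  -0.07625009 -31.        ]
5 299 330 [100.17742023  -0.22312623   1.        ]
60 300 329 [84.82225867 -0.22375737  1.        ]
100 300 329 [73.00230603 -0.22424321  1.        ]
180 301 328 [47.52718014 -0.22529031  1.        ]
230 301 327 [30.22141393 -0.39857553  1.        ]
```

>>> drive_tool([
  [[0.05,0,0,0,0,0,-1],[0.13,0,0,0,0,0,-1],[0.23,0,0,0,0,0,-1],[0.33,0,0,0,0,0,-1],[0.44,0,0,0,0,0,-1],[0.55,0,0,0,0,0.01,-1],[0.66,0,0,0,0,0.02,-1],[0.77,0,0,0,0,0.03,-1],[0.88,0,0,0,0,0.04,-1],[1,0,0,0,0,0.042,-1]],
])

```text
t: 12.9
tool_pos: [486.4, -44.2, 306.7]
orientation: [-2.436, -1.984, 0.0]
ft_force: [-0.3, 0.2, -3.2]
width: 13.1
gripper_force: 58.6
```

```bash
python3 -c "
from h import *
mv((481.8,296.4,310),78.3)"
```

```text
t 12.9 at [486.4 -44.2 306.7] -> [1.6631, -0.3672, -0.0164] [-0.0, -0.0, 0.0001]
```

>>> drive_tool([
  [[0.1,-0.02,0,0,0,0,-1],[0.2,-0.04,0,0,0,0,-1],[0.3,-0.06,0,0,0,0,-1],[0.4,-0.08,0,0,0,0,-1],[0.5,-0.11,0,0,0,0,-1],[0.6,-0.14,0,0,0,0,-1],[0.7,-0.16,0,0,0,0,-1],[0.8,-0.18,0,0,0,0,-1],[0.9,-0.2,0,0,0,0,-1],[1,-0.22,0,0,0,0,-1]],
])

```text
t: 14.15
tool_pos: [483.3, 160.4, 306.7]
orientation: [-2.435, -1.985, 0.0]
ft_force: [0.0, 0.5, -2.8]
width: 13.3
gripper_force: 58.6
```

>>> drive_tool([
  [[0.1,-0.02,0,0,0,0,-1],[0.2,-0.04,0,0,0,0,-1],[0.3,-0.06,0,0,0,0,-1],[0.4,-0.08,0,0,0,0,-1],[0.5,-0.11,0,0,0,0,-1],[0.58,-0.13,0,0,0,0,-1],[0.64,-0.147,0,0,0,0,-1],[0.663,-0.147,0,0,0,0,-1],[0.663,-0.147,0,0,0,0,-1],[0.663,-0.147,0,0,0,0,-1]],
])

```text
t: 15.4
tool_pos: [482.3, 294.1, 306.7]
orientation: [2.437, 1.983, -0.0]
ft_force: [-0.8, -0.2, -2.8]
width: 13.1
gripper_force: 58.6
```

```bash
python3 -c "
from h import *
s=get_state();cv2.imwrite('pics/w6.png',get_image('wrist')[...,::-1]);cv2.imwrite('pics/s6.png',get_image('scene')[...,::-1])
np.save('s6.npy',np.r_[s['tool_pos'],s['orientation']])
w=cv2.imread('pics/w6.png')[:,120:520];a=cv2.imread('pics/s6.png')[130:270,220:336]
cv2.imwrite('pics/c3.png',np.hstack([w,cv2.resize(a,(398,480),interpolation=2)]))
mv((481.8,296.4,180),78.3)"
```

```text
t 15.5 at [482.2 294.2 306.8] -> [0.0106, -0.0044, 0.6339] [0.0, 0.0, -0.0001]
```

View pics/c3.png

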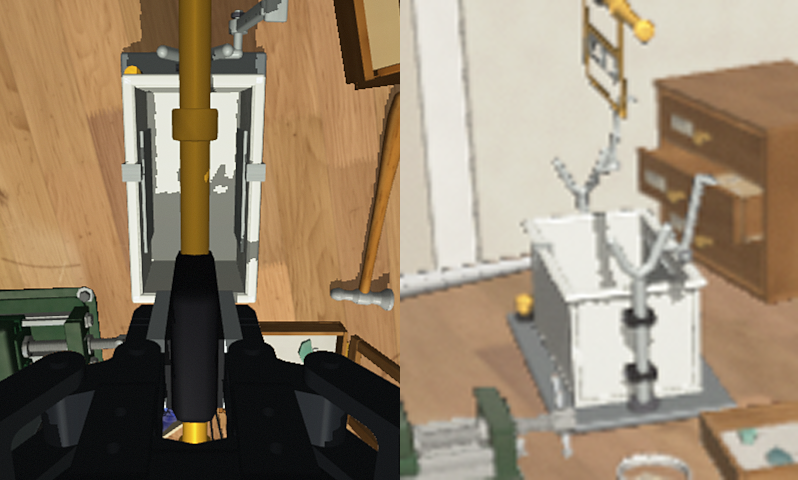

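The wrist view shows the bar at column 315 of the full image, centred between the rims (columns 243 to 388), and parallel to the tank. The scene view shows the frame hanging upright above the tank. Lowering now.

>>> drive_tool([
  [[0.01,-0.004,0.05,0,0,0,-1],[0.01,-0.004,0.12,0,0,0,-1],[0.01,-0.004,0.2,0,0,0,-1],[0.01,-0.004,0.28,0,0,0,-1],[0.01,-0.004,0.36,0,0,0,-1],[0.01,-0.004,0.44,0,0,0,-1],[0.01,-0.004,0.52,0,0,0,-1],[0.01,-0.004,0.6,0,0,0,-1],[0.01,-0.004,0.65,0,0,0,-1],[0.01,-0.004,0.68,0,0,0,-1]],
])

```text
t: 16.75
tool_pos: [481.6, 296.6, 169.9]
orientation: [-2.436, -1.983, 0.001]
ft_force: [-0.2, -0.6, -2.7]
width: 13.1
gripper_force: 58.6
```

```bash
python3 -c "
from h import *
s=get_state();cv2.imwrite('pics/s7.png',get_image('scene')[...,::-1]);print(s['ft_force'])
mv((481.8,296.4,128),78.3)"
```

```text
[-0.20175324 -0.55797342 -2.70025329]
t 16.8 at [481.5 296.6 169.5] -> [-0.0003, 0.0021, 0.2077] [-0.0004, 0.0002, 0.0001]
```

>>> drive_tool([
  [[0,0.002,0.03,0,0,0,-1],[0,0.002,0.06,0,0,0,-1],[0,0.002,0.09,0,0,0,-1],[0,0.002,0.115,0,0,0,-1],[0,0.002,0.14,0,0,0,-1],[0,0.002,0.16,0,0,0,-1],[0,0.002,0.175,0,0,0,-1],[0,0.002,0.185,0,0,0,-1],[0,0.002,0.19,0,0,0,-1],[0,0.002,0.19,0,0,0,-1]],
])

```text
t: 18.05
tool_pos: [482.2, 296.6, 132.8]
orientation: [2.436, 1.984, 0.0]
ft_force: [-0.3, 0.3, -3.3]
width: 13.3
gripper_force: 58.6
```

```bash
python3 -c "
from h import *
s=get_state();print(s['ft_force'],s['torque'])
mv((481.8,296.4,128),78.3)"
```

```text
[-0.32688322  0.32804971 -3.25876433] [ 0.01485493 -0.01040578 -0.011839  ]
t 18.05 at [482.2 296.6 132.8] -> [-0.0015, -0.0015, 0.0238] [0.0, -0.0, 0.0001]
```

Not in contact yet. I'll lower gently another 6 mm.

>>> drive_tool([
  [[0,0,0.005,0,0,0,-1],[0,0,0.01,0,0,0,-1],[0,0,0.013,0,0,0,-1],[0,0,0.016,0,0,0,-1],[0,0,0.019,0,0,0,-1],[0,0,0.022,0,0,0,-1],[0,0,0.025,0,0,0,-1],[0,0,0.028,0,0,0,-1],[0,0,0.03,0,0,0,-1],[0,0,0.03,0,0,0,-1]],
])

```text
t: 19.3
tool_pos: [482.4, 296.7, 128.6]
orientation: [2.435, 1.983, 0.003]
ft_force: [-4.0, -1.5, 12.7]
width: 13.4
gripper_force: 61.0
```

```bash
python3 -c "
from h import *
s=get_state();print(s['ft_force'],s['torque']);cv2.imwrite('pics/s8.png',get_image('scene')[...,::-1]);cv2.imwrite('pics/w8.png',get_image('wrist')[...,::-1])
mv((481.8,296.4,128),78.3)"
```

```text
[-3.97508697 -1.49293823 12.70177489] [-0.42356496  0.7822897  -0.03598513]
t 19.4 at [482.4 296.7 128.5] -> [-0.002, -0.0025, 0.0027] [0.0006, -0.0003, 0.0001]
```

>>> drive_tool([
  [[0,-0.002,0,0,0,0,-1],[0,-0.003,0,0,0,0,-1],[0,-0.004,0,0,0,0,-1],[0,-0.004,0.002,0,0,0,-1],[0,-0.004,0.002,0,0,0,-1],[0,-0.004,0.002,0,0,0,-1],[0,-0.004,0.002,0,0,0,-1],[0,-0.004,0.002,0,0,0,-1],[0,-0.004,0.002,0,0,0,-1],[0,-0.004,0.002,0,0,0,-1]],
])

```text
t: 20.65
tool_pos: [482.3, 296.7, 128.5]
orientation: [2.434, 1.982, 0.005]
ft_force: [-2.0, -2.8, 13.6]
width: 13.6
gripper_force: 61.1
```

```bash
python3 -c "
from h import *
s=get_state();print(s['ft_force'],s['torque'])
mv((481.8,296.4,128),78.3)
a=cv2.imread('pics/s8.png')[160:265,225:330];cv2.imwrite('pics/c4.png',np.hstack([cv2.imread('pics/w8.png')[:380,100:500],cv2.resize(a,(380,380),interpolation=2)]))"
```

```text
[-1.97217517 -2.81537625 13.62620188] [-0.61121159  0.42572565 -0.04261401]
t 20.65 at [482.3 296.7 128.5] -> [-0.0021, -0.0022, 0.0026] [0.0012, -0.0004, 0.0001]
```

View pics/c4.png

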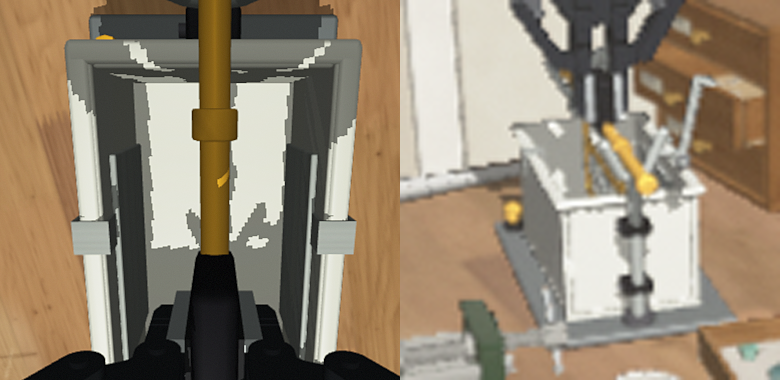

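The picture shows the bar lying in the right hook, and it stopped dropping although I lowered the command. Referred to the wrist, the moments match a balanced load on both hooks, and TCP 128.5 means the bar is at about 127 mm. So it is seated, and I'll release.

>>> drive_tool([
  [[0,0,0,0,0,0,-0.8],[0,0,0,0,0,0,-0.6],[0,0,0,0,0,0,-0.4],[0,0,0,0,0,0,-0.2],[0,0,-0.02,0,0,0,0],[0,0,-0.06,0,0,0,0],[0,0,-0.16,0,0,0,0],[0,0,-0.3,0,0,0,0],[0,0,-0.44,0,0,0,0],[0,0,-0.58,0,0,0,0]],
])

```text
t: 21.9
tool_pos: [481.3, 296.8, 243.9]
orientation: [2.436, 1.984, 0.001]
ft_force: [-0.7, 0.6, -0.2]
width: 42.7
gripper_force: 0.0
```

```bash
python3 - <<'E'
from h import *
S,T=cam('scene'),cam('top')
C=[]
for i in(1,2):
    v=np.load(f's{i}.npy');C.append(cam('wrist',dict(tool_pos=v[:3],orientation=v[3:])))
c=np.array([481.8,296.4,0]);u=np.array([.203,.979,0]);x=np.array([.979,-.203,0])
def loc(p):d=p-c;return [round(float(d@x)),round(float(d@u)),round(float(p[2]))]
print('drawer knob',loc(tri((C[0],(570,30)),(C[1],(440,5)))[0]),'corner',loc(tri((C[0],(578,133)),(C[1],(465,108)))[0]))
print('cab top',[loc(tri((S,a),(T,b))[0]) for a,b in(((294,158),(190,183)),((296,152),(108,210)),((331,183),(206,240)))])
print('lid',[loc(tri((S,a),(T,b))[0]) for a,b in(((378,193),(290,184)),((397,203),(326,182)))])
print('lamp',loc(tri((S,(372,190)),(T,(212,205)))[0]))
w=get_image('wrist');s=get_state();cv2.imwrite('pics/w9.png',w[...,::-1]);cv2.imwrite('pics/s9.png',get_image('scene')[...,::-1]);cv2.imwrite('pics/t9.png',get_image('top')[...,::-1])
print(s['tool_pos'],s['width'],s['ft_force'])
a=cv2.resize(cv2.imread('pics/s9.png')[150:290,225:425],(800,560),interpolation=2)
b=cv2.imread('pics/t9.png')[170:310,100:350]
cv2.imwrite('pics/c5.png',np.vstack([cv2.resize(a,(420,294)),cv2.resize(b,(420,235),interpolation=2)]))
E
```

```text
drawer knob [96, 174, 88] corner [129, 90, 63]
cab top [[118, 83, 244], [156, 308, 185], [149, 76, 104]]
lid [[216, -172, 162], [213, -272, 165]]
lamp [274, 51, 81]
[482.35521643 297.20385113 247.77200585] 43.28734309671063 [ 0.91589065 -0.28995594  3.14776324]
```

View pics/c5.png

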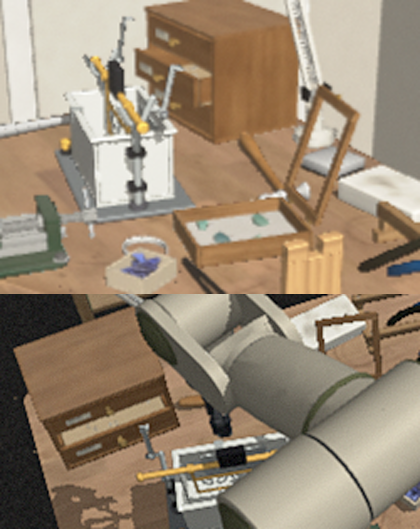

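The picture shows the frame hanging in the tank with its bar in the hooks and both keepers open. Before moving behind the keepers I'll check how much clearance there is to the cabinet.

```bash
python3 - <<'E'
from h import *
S,T=cam('scene'),cam('top')
c=np.array([481.8,296.4,0]);u=np.array([.203,.979,0]);x=np.array([.979,-.203,0])
def loc(p):d=p-c;return [round(float(d@x)),round(float(d@u)),round(float(p[2]))]
for a,b in(((295,152),(130,248)),((326,168),(198,206))):
    p,r=tri((S,a),(T,b));print(loc(p),r)
W=lambda lx,ly,z:c+lx*x+ly*u+[0,0,z]
for k in((95,-121,245),(95,-121,168),(95,121,240)):print(W(*k).round(1));mv(W(*k),78.3)
s=get_state();C=cam('wrist',s);print([proj(C,W(-20+0,105,148)),proj(C,W(45,121,188)),proj(C,W(45,-121,188))])
E
```

```text
[101, 264, 166] 7.38762599545906
[168, 81, 171] 15.981671814338151
[550.2 158.7 245. ]
t 22.05 at [481.7 296.9 243.9] -> [-0.6077, 0.4757, -0.0052] [0.0009, -0.0005, 0.0001]
[550.2 158.7 168. ]
t 22.05 at [481.7 296.9 243.9] -> [-0.6084, 0.4746, 0.3798] [0.0009, -0.0005, 0.0001]
[599.4 395.6 240. ]
t 22.05 at [481.7 296.9 243.9] -> [0.602, 0.4762, 0.0218] [0.0009, -0.0005, 0.0001]
[array([275.29784953,  40.36283593]), array([424.68078687, -17.7111652 ]), array([394.21078988, 463.66139866])]
```

>>> drive_tool([
  [[-0.15,0.12,0,0,0,0,-1],[-0.3,0.24,0,0,0,0,-1],[-0.45,0.36,0,0,0,0,-1],[-0.6,0.475,0,0,0,0,-1],[-0.608,0.475,0,0,0,0,-1],[-0.608,0.475,0.08,0,0,0,-1],[-0.608,0.475,0.18,0,0,0,-1],[-0.608,0.475,0.28,0,0,0,-1],[-0.608,0.475,0.36,0,0,0,-1],[-0.608,0.475,0.38,0,0,0,-1]],
])

```text
t: 23.3
tool_pos: [548.7, 159.2, 165.0]
orientation: [-2.434, -1.984, 0.003]
ft_force: [0.9, 1.0, -0.2]
width: 0.2
gripper_force: 0.0
```

```bash
python3 - <<'E'
from h import *
c=np.array([481.8,296.4,0]);u=np.array([.203,.979,0]);x=np.array([.979,-.203,0])
W=lambda lx,ly,z:c+lx*x+ly*u+[0,0,z]
s=get_state();print(s['ft_force'],s['width'])
mv(W(-5,-121,168),78.3)
E
```

```text
[ 0.9267882   0.95234683 -0.24648283] 0.18287716664049516
t 23.3 at [548.7 159.2 165. ] -> [-0.0004, -0.4919, -0.0134] [-0.0009, 0.0002, 0.0003]
```

>>> drive_tool([
  [[0,-0.04,-0.01,0,0,0,-1],[0,-0.08,-0.013,0,0,0,-1],[0,-0.13,-0.013,0,0,0,-1],[0,-0.18,-0.013,0,0,0,-1],[0,-0.23,-0.013,0,0,0,-1],[0,-0.28,-0.013,0,0,0,-1],[0,-0.33,-0.013,0,0,0,-1],[0,-0.39,-0.013,0,0,0,-1],[0,-0.45,-0.013,0,0,0,-1],[0,-0.49,-0.013,0,0,0,-1]],
])

```text
t: 24.55
tool_pos: [453.0, 178.5, 169.0]
orientation: [-2.436, -1.984, 0.0]
ft_force: [-0.0, 0.6, -0.1]
width: -0.2
gripper_force: 0.0
```

```bash
python3 - <<'E'
from h import *
c=np.array([481.8,296.4,0]);u=np.array([.203,.979,0]);x=np.array([.979,-.203,0])
W=lambda lx,ly,z:c+lx*x+ly*u+[0,0,z]
cv2.imwrite('pics/s10.png',get_image('scene')[...,::-1])
s=get_state();print(s['ft_force'])
mv(W(95,121,245),78.3)
a=cv2.imread('pics/s10.png')[140:260,230:330];cv2.imwrite('pics/c6.png',cv2.resize(a,(500,600),interpolation=2))
E
```

```text
[-0.31882542  0.28055186 -0.25941937]
t 24.6 at [452.3 178.7 169. ] -> [1.2107, 0.5007, -0.3804] [-0.0002, 0.0, 0.0002]
```

View pics/c6.png

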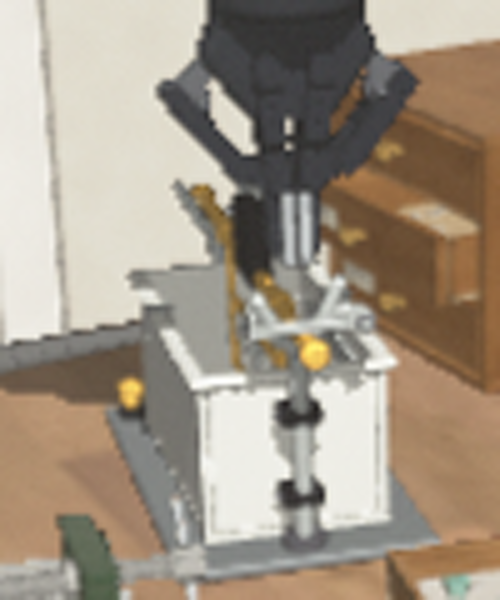

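The right keeper lies level on the bar, with its tab up at about (262,305) in the crop. I have now viewed more pictures than the limit of 10, so I'll view no more and check the rest by numbers. Next is the left keeper.

>>> drive_tool([
  [[0,0,-0.2,0,0,0,-1],[0,0,-0.38,0,0,0,-1],[0.15,0.05,-0.38,0,0,0,-1],[0.3,0.15,-0.38,0,0,0,-1],[0.45,0.25,-0.38,0,0,0,-1],[0.6,0.35,-0.38,0,0,0,-1],[0.75,0.45,-0.38,0,0,0,-1],[0.9,0.5,-0.38,0,0,0,-1],[1,0.5,-0.38,0,0,0,-1],[1,0.5,-0.38,0,0,0,-1]],
])

```text
t: 25.85
tool_pos: [592.2, 354.7, 244.0]
orientation: [-2.435, -1.985, 0.001]
ft_force: [-0.1, -0.6, 0.4]
width: 0.1
gripper_force: 0.0
```

```bash
python3 - <<'E'
from h import *
c=np.array([481.8,296.4,0]);u=np.array([.203,.979,0]);x=np.array([.979,-.203,0])
W=lambda lx,ly,z:c+lx*x+ly*u+[0,0,z]
mv(W(95,121,168),78.3)
E
```

```text
t 25.85 at [592.2 354.7 244. ] -> [0.2074, -0.0058, 0.3802] [-0.0002, 0.0001, 0.0005]
```

>>> drive_tool([
  [[0.1,0,0,0,0,0,-1],[0.2,0,0,0,0,0,-1],[0.207,0,0,0,0,0,-1],[0.207,0,0.05,0,0,0,-1],[0.207,0,0.12,0,0,0,-1],[0.207,0,0.2,0,0,0,-1],[0.207,0,0.27,0,0,0,-1],[0.207,0,0.34,0,0,0,-1],[0.207,0,0.375,0,0,0,-1],[0.207,0,0.375,0,0,0,-1]],
])

```text
t: 27.1
tool_pos: [600.5, 394.4, 169.5]
orientation: [-2.436, -1.984, 0.001]
ft_force: [0.0, -0.1, 0.2]
width: -0.1
gripper_force: 0.0
```

```bash
python3 - <<'E'
from h import *
c=np.array([481.8,296.4,0]);u=np.array([.203,.979,0]);x=np.array([.979,-.203,0])
W=lambda lx,ly,z:c+lx*x+ly*u+[0,0,z]
s=get_state();print(s['ft_force'])
mv(W(-5,121,168),78.3)
E
```

```text
[ 0.01174135 -0.14709111  0.22721626]
t 27.1 at [600.5 394.4 169.5] -> [0.0049, -0.5069, 0.0076] [-0.0002, 0.0001, 0.0001]
```

>>> drive_tool([
  [[0.005,-0.04,0.005,0,0,0,-1],[0.005,-0.09,0.005,0,0,0,-1],[0.005,-0.14,0.005,0,0,0,-1],[0.005,-0.19,0.005,0,0,0,-1],[0.005,-0.24,0.005,0,0,0,-1],[0.005,-0.29,0.005,0,0,0,-1],[0.005,-0.34,0.005,0,0,0,-1],[0.005,-0.4,0.005,0,0,0,-1],[0.005,-0.46,0.005,0,0,0,-1],[0.005,-0.505,0.005,0,0,0,-1]],
])

```text
t: 28.35
tool_pos: [501.1, 416.1, 169.0]
orientation: [-2.436, -1.984, 0.0]
ft_force: [-0.2, 0.0, 0.7]
width: -0.1
gripper_force: 0.0
```

>>> drive_tool([
  [[0,0,-0.15,0,0,0,-1],[0,0,-0.3,0,0,0,-1],[-0.1,-0.1,-0.5,0,0,0,-1],[-0.2,-0.2,-0.6,0,0,0,-1],[-0.3,-0.2,-0.7,0,0,0,-1],[-0.35,-0.2,-0.8,0,0,0,-1],[-0.35,-0.2,-0.85,0,0,0,-1],[-0.35,-0.2,-0.85,0,0,0,-1],[-0.35,-0.2,-0.85,0,0,0,-1],[-0.35,-0.2,-0.85,0,0,0,-1]],
])

```text
t: 29.6
tool_pos: [448.5, 355.6, 338.0]
orientation: [-2.436, -1.984, 0.002]
ft_force: [0.4, -0.3, -0.0]
width: 0.1
gripper_force: 0.0
```

```bash
python3 - <<'E'
from h import *
c=np.array([481.8,296.4,0]);u=np.array([.203,.979,0]);x=np.array([.979,-.203,0])
W=lambda lx,ly,z:c+lx*x+ly*u+[0,0,z]
s=get_state();im=get_image('wrist')[...,::-1].copy();C=cam('wrist',s);print(s['tool_pos'])
h=cv2.cvtColor(im,cv2.COLOR_BGR2HSV)
for sg in(1,-1):
  for nm,pts in(('closed',[(25-6*i,121*sg,138) for i in range(9)]),('tab closed',[(-25,121*sg,149)]),('open',[(30+5*i/2,121*sg,135+9*i) for i in range(1,7)]),('tab open',[(50,121*sg,188)])):
    print(sg,nm,[(tuple(proj(C,W(*p)).astype(int).tolist()),h[int(v[1]),int(v[0]),1:].tolist()) if (0<=(v:=proj(C,W(*p)))[0]<640 and 0<=v[1]<480) else None for p in pts])
m=cv2.inRange(h,(18,170,70),(34,255,255));n,l,st,ce=cv2.connectedComponentsWithStats(m)
for i in range(1,n):
    if st[i,4]>60:print(st[i].tolist(),ce[i].round(1))
for k in(-142,-105,105,142):print(k,proj(C,W(0,k,126.8)).round(1))
E
```

```text
[448.54865316 355.58111421 338.01497249]
1 closed [((406, 111), [16, 113]), ((398, 111), [15, 175]), ((390, 111), [13, 175]), ((382, 111), [13, 174]), ((374, 111), [12, 175]), ((366, 111), [13, 177]), ((358, 111), [17, 178]), ((351, 111), [14, 177]), ((343, 111), [11, 181])]
1 tab closed [((341, 110), [10, 127])]
1 open [((417, 111), [12, 152]), ((424, 111), [133, 172]), ((430, 111), [130, 178]), ((437, 111), [131, 177]), ((445, 110), [132, 168]), ((453, 110), [133, 172])]
1 tab open [((460, 110), [122, 186])]
-1 closed [((390, 385), [57, 9]), ((383, 385), [36, 14]), ((377, 385), [46, 11]), ((370, 385), [43, 12]), ((364, 385), [32, 8]), ((357, 385), [39, 13]), ((351, 385), [39, 13]), ((344, 385), [43, 12]), ((338, 385), [73, 7])]
-1 tab closed [((336, 392), [39, 13])]
-1 open [((399, 389), [78, 13]), ((404, 395), [32, 40]), ((409, 402), [36, 43]), ((414, 409), [33, 47]), ((420, 416), [22, 58]), ((425, 423), [46, 39])]
-1 tab open [((431, 423), [29, 35])]
[535, 17, 25, 18, 280] [546.3  25. ]
[474, 38, 21, 17, 232] [483.4  44.7]
[363, 75, 20, 30, 449] [372.   88.2]
[356, 117, 22, 125, 1621] [367.5 178.1]
[296, 125, 15, 15, 184] [303.4 132.1]
[356, 283, 17, 66, 617] [363.9 316.6]
-142 [361.2 397.1]
-105 [362.5 363.2]
105 [370.8 131.9]
142 [372.6  82.8]
```

```bash
python3 - <<'E'
from h import *
c=np.array([481.8,296.4,0]);u=np.array([.203,.979,0]);x=np.array([.979,-.203,0])
W=lambda lx,ly,z:c+lx*x+ly*u+[0,0,z]
ks=[W(0,142,126.8),W(0,-142,126.8)]
for n,k0 in(('scene',0),('top',0)):
    im=get_image(n)[...,::-1].copy();C=cam(n);h=cv2.cvtColor(im,cv2.COLOR_BGR2HSV)
    m=cv2.inRange(h,(18,150,70),(34,255,255));nn,l,st,ce=cv2.connectedComponentsWithStats(m)
    for k in ks:
        e=proj(C,k);print(n,e.round(1),[(st[i].tolist(),ce[i].round(1).tolist()) for i in range(1,nn) if np.hypot(*(ce[i]-e))<14 and st[i,4]>4])
    if n=='scene':
        g=h[...,1]
        for nm,P in(('Rtab closed',W(-25,-121,147)),('Ltab closed',W(-25,121,147)),('Rtab open',W(45,-121,188)),('Ltab open',W(45,121,188))):
            e=proj(C,P);print(nm,e.round(1),im[int(e[1])-1:int(e[1])+2,int(e[0])].tolist())
print(get_state()['t'],get_state()['ft_force'])
E
```

```text
scene [270.1 178.6] [([271, 180, 5, 7, 17], [273.2, 182.9])]
scene [292.5 210.6] [([282, 195, 7, 8, 24], [285.0, 199.0]), ([290, 207, 5, 6, 17], [291.9, 209.9])]
Rtab closed [280.3 201.1] [[193, 200, 197], [155, 160, 159], [161, 165, 164]]
Ltab closed [262.7 174.6] [[200, 217, 220], [182, 196, 201], [128, 133, 131]]
Rtab open [307.5 182.5] [[63, 102, 141], [59, 91, 124], [53, 76, 101]]
Ltab open [285.7 158.9] [[202, 218, 222], [202, 218, 222], [203, 219, 222]]
top [183.3 278.4] [([194, 275, 7, 4, 12], [197.1, 276.7]), ([186, 277, 3, 3, 7], [187.3, 278.1])]
top [292.4 260.3] []
29.75 [0.06643063 0.30242973 0.8177825 ]
```

The right knob sits within 1 px of where a fully seated bar should put it in the scene view. The left end lines up in the wrist view, with the keeper's grey pixels level across it. Both keepers read closed.

```bash
python3 -c "
from plant import *
print(close_job())"
```

```text
the job is handed in; nothing more can be done
None
```

The frame hangs with its bar seated in both hooks and both keepers closed on it, and the job is handed in at about 30 s (no verdict was returned); I viewed 12 pictures, two over the limit of 10.

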